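Stir the mixing balls, then hold the rod ready over the rinse port

TASK

Draw the stirring rod out of its stand and stir the ceramic balls in the round dish with it until most of them have been pushed clearly out of place, by a good half of their width or more, all of them staying in the dish. Then lift the rod out, carry it over the tube rack to the rinse station and finish while still holding it there, at rest and upright, its tip centred about a centimetre above the narrower of the two ports, without ever touching the station with the rod. Do not disturb the rack, its tubes or the other loose things; the program ends with the rod in the gripper: do not put it down or let go.

Things in the scene. Friction and masses are not known exactly. Their poses are not given: they have to be found in the camera images.
- rod: stirring rod, loose, 150 long: a steel shaft 10 in diameter with a rounded tip below and a ribbed grey square grip 18 x 18 x 44 at the top (106 to 150 above the tip). About 50 g. Starts upright in the stand, tip 12 above the worktop. Origin at the tip, z along the rod towards the grip, x and y square to the grip's faces (sizes in mm)
- rod_tip (a point): lowest point of the rod's rounded tip (sizes in mm)
- rod_grip (a point): middle of the rod's square grip, on the rod's axis, 128 above the tip. Jammed balls can tilt the rod in the jaws while stirring: grip firmly (sizes in mm)
- stand: rod stand fixed to the worktop: grey block 64 x 64, 50 high in all, on a dark foot plate 76 x 76 x 6; blind hole 12 in diameter and 38 deep in the middle of its top. Origin at the centre of its underside, z up (sizes in mm)
- dish: round white straight-sided porcelain dish fixed to the worktop, 65 high, 95 across the rim, about 80 across inside (slightly less at the floor), inner floor 6 above the worktop. It holds five balls. The cell counter, a big fixed machine about 360 high, stands to the right of it, from about world y = -0.40 m on. Origin at the centre of its underside, z up (sizes in mm)
- rinse: rinse station fixed to the worktop: white block 120 x 64 on a steel plate 128 x 72, top 50 above the worktop, with two round ports 34 deep in its top: a wide one 40 in diameter and a narrow one 22 in diameter, 59 apart. It may be turned any way. Origin at the centre of its underside, x runs from the wide to the narrow port, z up (sizes in mm)
- narrow_port (a point): centre of the narrow port's mouth (22 in diameter), in the plane of the station's top: 33 along the station's x, 50 up. The target. Wall cabinets hang 590 above the back of the worktop, from about x = 0.62 m on (sizes in mm)
- rack: white tube rack, loose, 86 x 290 x 62, standing across the way between the dish and the rinse station, its long side roughly along the world x. Obstacle: carry the rod over it. Origin at the centre of its underside, its y axis runs along its length (sizes in mm)
- ball0_center (a point): centre of one of the five loose plain white ceramic balls, 18 in diameter, 12 g, lying in one layer on the dish's floor (centre 15 above the worktop) (sizes in mm)
- ball1_center (a point): centre of one of the five loose plain white ceramic balls, 18 in diameter, 12 g, lying in one layer on the dish's floor (centre 15 above the worktop) (sizes in mm)
- ball2_center (a point): centre of one of the five loose plain white ceramic balls, 18 in diameter, 12 g, lying in one layer on the dish's floor (centre 15 above the worktop) (sizes in mm)
- ball3_center (a point): centre of one of the five loose plain white ceramic balls, 18 in diameter, 12 g, lying in one layer on the dish's floor (centre 15 above the worktop) (sizes in mm)
- ball4_center (a point): centre of one of the five loose plain white ceramic balls, 18 in diameter, 12 g, lying in one layer on the dish's floor (centre 15 above the worktop) (sizes in mm)
- tube0: loose stoppered sample tube, 89 tall, barrel 13 in diameter, stopper 15; stands upright in the rack, foot 32 above the worktop, stopper top at 121. Obstacle, leave alone. Origin at the foot, z along the tube (sizes in mm)
- tube1: loose stoppered sample tube, 89 tall, barrel 13 in diameter, stopper 15; stands upright in the rack, foot 32 above the worktop, stopper top at 121. Obstacle, leave alone. Origin at the foot, z along the tube (sizes in mm)
- tube2: loose stoppered sample tube, 89 tall, barrel 13 in diameter, stopper 15; stands upright in the rack, foot 32 above the worktop, stopper top at 121. Obstacle, leave alone. Origin at the foot, z along the tube (sizes in mm)
- tube3: loose stoppered sample tube, 89 tall, barrel 13 in diameter, stopper 15; stands upright in the rack, foot 32 above the worktop, stopper top at 121. Obstacle, leave alone. Origin at the foot, z along the tube (sizes in mm)
- oil_bottle: small loose brown bottle with a black cap, 34 in diameter, 78 tall, near the right side; leave alone. Origin at the centre of its underside (sizes in mm)
- marker: loose black marker pen, 144 long, 12 thick, lying on the left, in front of two fixed dark-blue analysers up to about 350 high that stand from about world y = 0.23 m leftwards and x = 0.47 m back (keep the arm clear of them); leave alone. Origin under its middle (sizes in mm)
- seal_tray: loose flat pale tray 40 x 90 x 10 on the left; leave alone. Origin at the centre of its underside (sizes in mm)

How it is judged:
On the way, in this order (a step that is already met when the one before it is completed fails the run):
1. the rod is drawn out of the stand, held by the gripper (height (world z) of rod_tip above 0.055 m and contact force between the fingers and rod above 0.5 N), for 0.1 s.
2. the rod's tip is down among the balls in the dish (horizontal distance between rod_tip and dish below 0.04 m and height (world z) of rod_tip below 0.024 m), for 0.1 s.
3. with the tip in the dish, at least three of the five balls have been pushed more than 10 mm from where they lay (horizontal distance between rod_tip and dish below 0.04 m and height (world z) of rod_tip below 0.03 m and (distance of each of ball0_center, ball1_center, ball2_center from where it was at the start of the episode above 0.01 m or distance of each of ball0_center, ball1_center, ball3_center from where it was at the start of the episode above 0.01 m or distance of each of ball0_center, ball1_center, ball4_center from where it was at the start of the episode above 0.01 m or distance of each of ball0_center, ball2_center, ball3_center from where it was at the start of the episode above 0.01 m or distance of each of ball0_center, ball2_center, ball4_center from where it was at the start of the episode above 0.01 m or distance of each of ball0_center, ball3_center, ball4_center from where it was at the start of the episode above 0.01 m or distance of each of ball1_center, ball2_center, ball3_center from where it was at the start of the episode above 0.01 m or distance of each of ball1_center, ball2_center, ball4_center from where it was at the start of the episode above 0.01 m or distance of each of ball1_center, ball3_center, ball4_center from where it was at the start of the episode above 0.01 m or distance of each of ball2_center, ball3_center, ball4_center from where it was at the start of the episode above 0.01 m)), for 0.05 s.
4. the rod's tip passes over the tube rack (x of rod_tip in the frame of rack between -0.045 and 0.045 m and y of rod_tip in the frame of rack between -0.16 and 0.16 m and height (world z) of rod_tip above 0.062 m), for 0.02 s.
At the end, for the whole second after the job is handed in: Gripper holds the rod at rest, within 0.15 rad of upright, tip within 6 mm sideways of the narrow port's centre and 2 to 22 mm above its mouth, not touching the station; all balls in the dish; rack and tubes within 20 mm and other loose things within 25 mm of their start (horizontal distance between rod_tip and narrow_port below 0.006 m and z of rod_tip in the frame of narrow_port between 0.002 and 0.022 m and angle between rod's own z axis and vertical below 0.15 rad and linear speed of rod below 0.02 m/s and contact force between the fingers and rod above 0.5 N and contact force between rod and rinse below 0.05 N and not ((horizontal distance between ball0_center and dish above 0.042 m or height (world z) of ball0_center above 0.075 m) or (horizontal distance between ball1_center and dish above 0.042 m or height (world z) of ball1_center above 0.075 m) or (horizontal distance between ball2_center and dish above 0.042 m or height (world z) of ball2_center above 0.075 m) or (horizontal distance between ball3_center and dish above 0.042 m or height (world z) of ball3_center above 0.075 m) or (horizontal distance between ball4_center and dish above 0.042 m or height (world z) of ball4_center above 0.075 m)) and not (distance of any of tube0, tube1, tube2, tube3, rack from where it was at the start of the episode above 0.02 m) and not (distance of any of oil_bottle, marker, seal_tray from where it was at the start of the episode above 0.025 m)); the arm keeps its last pose, push and grip.
It fails at once if the rod touches the rinse station (contact force between rod and rinse above 0.5 N).
It fails at once if a ball leaves the dish ((horizontal distance between ball0_center and dish above 0.042 m or height (world z) of ball0_center above 0.075 m) or (horizontal distance between ball1_center and dish above 0.042 m or height (world z) of ball1_center above 0.075 m) or (horizontal distance between ball2_center and dish above 0.042 m or height (world z) of ball2_center above 0.075 m) or (horizontal distance between ball3_center and dish above 0.042 m or height (world z) of ball3_center above 0.075 m) or (horizontal distance between ball4_center and dish above 0.042 m or height (world z) of ball4_center above 0.075 m)).
It fails at once if the rack or a tube is moved by more than 20 mm (distance of any of tube0, tube1, tube2, tube3, rack from where it was at the start of the episode above 0.02 m).
It fails at once if another loose thing (bottle, marker, tray) is moved by more than 25 mm (distance of any of oil_bottle, marker, seal_tray from where it was at the start of the episode above 0.025 m).
It also fails if it takes over 72 s, if anything falls off the work surface, if the arm or the gripper's body presses on something with over 40 N, if the wrist force passes 120 N, or if a joint passes its speed limit or range.

ROBOT

A 6-joint arm with a two-finger parallel gripper is mounted at the origin on a cart in front of the work surface, level with it; the furniture and walls round the work are solid. World frame = base frame: x ahead of the robot, y to its left, z up, the work surface at z = 0. Lengths are in m, angles in rad, forces in N, time in s.
With the tool pointing down it reaches from about 0.25 to 0.775 m from the base axis. Payload 4 kg.
Tool frame: the origin (TCP) lies between the finger pads; the fingertips stand 19 mm ahead of it and the grasp point (between the pads) is the TCP; z points along the fingers, y is the direction in which the jaws open and shut (so a half turn about z gives the same grasp; the last joint's range is limited). The gripper opens to 94 mm and grips with 3 to 60 N. Pads are 16 mm wide; open, the fingers measure 119 mm over their backs; the gripper's body (75 mm by 177 mm) begins 78 mm behind the grasp point.
Start: joints at [1.126, 0.087, 1.371, -0, 1.684, -0.103], TCP at [0.184, 0.518, 0.225] pointing down, gripper open.
Joint ranges: [-3.1, 3.1], [-0.76, 2.03], [0.27, 2.55], [-1.08, 4.22], [0.17, 2.65], [-2.57, 2.57]. Speed limits (rad/s): [2.79, 2.79, 3.14, 3.14, 3.14, 3.14].

INTERFACE

Orientations are given as a unit quaternion [w, x, y, z].
In Python, from plant import arm, grab_frame, find_in, outline_of gives the robot as it stands.
- The arm moves only by the tool play_rows, never from a script. Its argument "rows" is a list of rows, each an object with "dp": the shift along the world's x, y, z in m, a list of three; "twist": the turn about the world's z in degrees; "gripper": the finger opening in m, from 0 to 0.094. In form: [{"dp": [x, y, z], "twist": twist, "gripper": gripper}, ...]. A call has 1 to 12 rows; each row shifts and turns the pose as measured when the row begins; what a row does not reach is not made up. A row lasts 1/8 s, in which the tool goes at most 62.5 mm and 10.7 degrees, less where a joint would pass 70% of its speed; a pose out of reach is approached as far as the arm can. A call is refused whole if a number of a shift passes 0.0625 or a number of a turn 10.7, either way. A call with a gripper value outside its range is refused whole. The fingers move at their own pace and stop on an object; the grip force is fixed at half the most. Time passes only in rows, so rows that do not move let the fingers close. It gives the time, the measured TCP pose, the force and the opening at its end, in the units of the state.
- arm.observe(): the state, without advancing time (a new reading comes with each control period).
- grab_frame(name): name is "side" or "top"; returns a dict with "color" (480x640x3 uint8, red, green, blue), "range_z" (480x640 float32, m along the optical axis (not along the pixel's ray), 0 where there is no reading), "fx", "fy", "cx", "cy" (pixels), "eye" and "orientation" of the camera in the world. Camera axes: x right, y down, z forward; pixel columns grow to the right and rows downward; lengths in m; the calibration is good to about 2 mm. A picture is of the moment at which its call begins.
- arm.sign_off(): hands the job in, once; it reports no verdict.
Trained networks look in the newest picture that a camera, given by its name, has taken for a name from the list of things; names that differ only in an ending like _2 or _b are one class to them, and where a whole thing is asked for, a point or a joint stands for the part that bears it (a point fixed in the world has none). Each returns a list of dicts, best first, with "score" (0 to 1); they miss things now and then, are a little off and sometimes report something else, mostly with a low value. They report only what shows in the picture. A call takes as long as a camera call.
- find_in(camera, label): "uv" ([column, row] in pixels, amid what is visible of it).
- outline_of(camera, label): "mask" (480x640 bool, what is visible of it) and "uv" ([column, row] in pixels, amid what is visible of it).
The state is a dict: "clock": time; "joints": joint angles; "joint_velocities": joint speeds; "tau": joint torques, N m; "tcp_pos": TCP position; "tool_rot": TCP orientation; "ft_force": force on the tool from outside, world axes, zero at the start; "moment": the same for the moment, N m; "grip_width": finger opening in m.
Only numpy, scipy, OpenCV 4.12 (cv2) and the standard library are available. Lean on these libraries where they do the work, as an engineer would, in place of code of your own. Each camera call takes 0.05 s, during which the arm holds its last target. There are 200 camera calls.

## Working session

There is one attempt and no reset: what is moved stays moved. The work goes in short steps, Python scripts to look and compute and a tool call to move; the robot and the scene stay as the last step left them, time stands still between calls to the robot, and variables do not carry over. Pictures are saved under pics/ and viewed, about 8 in all and at most 12, crops included, and the job is handed in when it is done.

Besides the shell and the picture viewer there is one more tool, called after ">>>" as a command line: name --argument value ..., lists and objects as JSON in quotes. play_rows: Moves the arm, as the interface text tells. Its arguments: {"type":"object","properties":{"rows":{"type":"array","items":{"type":"object","properties":{"dp":{"type":"array","items":{"type":"number"}},"twist":{"type":"number"},"gripper":{"type":"number"}}}}},"required":["rows"]}

```bash
mkdir -p pics
cat > h.py <<'E'
import numpy as np, cv2
from scipy.spatial.transform import Rotation as R
from plant import arm, grab_frame, find_in, outline_of
def rot(f):
    q=f["orientation"]; return R.from_quat([q[1],q[2],q[3],q[0]]).as_matrix()
def cloud(f):
    z=f["range_z"]; v,u=np.mgrid[:480,:640]
    p=np.stack([(u-f["cx"])/f["fx"]*z,(v-f["cy"])/f["fy"]*z,z],-1)
    P=p@rot(f).T+np.array(f["eye"]); P[z==0]=np.nan; return P
def at_height(f,uv,h):
    d=rot(f)@np.array([(uv[0]-f["cx"])/f["fx"],(uv[1]-f["cy"])/f["fy"],1]); e=np.array(f["eye"])
    return e+d*(h-e[2])/d[2]
def proj(f,p):
    c=rot(f).T@(np.array(p)-np.array(f["eye"])); return [f["fx"]*c[0]/c[2]+f["cx"],f["fy"]*c[1]/c[2]+f["cy"]]
def save(f,n): cv2.imwrite("pics/"+n,cv2.cvtColor(f["color"],cv2.COLOR_RGB2BGR))
E
python3 - <<'E'
from h import *
np.set_printoptions(precision=3,suppress=True)
print(arm.observe())
for c in("top","side"):
    f=grab_frame(c); save(f,c+"0.png"); P=cloud(f); print(c,f["eye"],f["fx"])
    for l in("rod","stand","dish","rinse","narrow_port","rack","tube0","ball0_center","oil_bottle","marker","seal_tray","rod_tip","rod_grip"):
        for o in find_in(c,l)[:6]:
            u,v=map(int,o["uv"]); print(l,round(o["score"],2),o["uv"],P[v,u])
E
```

```text
{'clock': 0.0, 'joints': array([ 1.126,  0.088,  1.372,  0.   ,  1.684, -0.103]), 'joint_velocities': array([ 0.001, -0.   ,  0.001,  0.003, -0.003,  0.   ]), 'tau': array([  0.   , -34.017, -30.243,   0.072,   0.033,  -0.   ]), 'tcp_pos': array([0.184, 0.518, 0.223]), 'tool_rot': array([-0.   ,  0.17 ,  0.985, -0.001]), 'ft_force': array([ 0.02 , -0.157, -0.585]), 'moment': array([0.013, 0.01 , 0.042]), 'grip_width': 0.09420624654099444}
top [ 0.003 -0.055  1.785] 602.7231667666546
rod 0.73 [183.1, 260.5] [0.403 0.374 0.004]
rod 0.45 [399.2, 273.6] [ 0.423 -0.277  0.052]
stand 0.92 [390.5, 279.3] [ 0.405 -0.253  0.039]
dish 0.78 [393.8, 242.5] [ 0.528 -0.257  0.009]
rinse 0.95 [278.6, 244.6] [0.475 0.09  0.042]
narrow_port 0.84 [281.0, 242.6] [0.488 0.083 0.019]
rack 0.9 [332.9, 246.1] [ 0.479 -0.072  0.067]
rack 0.74 [389.5, 278.7] [ 0.406 -0.249  0.047]
tube0 0.64 [329.6, 208.8] [ 0.583 -0.051  0.106]
tube0 0.54 [339.7, 256.3] [ 0.451 -0.096  0.065]
tube0 0.54 [324.5, 259.0] [ 0.431 -0.053  0.093]
tube0 0.43 [336.7, 238.9] [ 0.489 -0.081  0.121]
oil_bottle 0.72 [447.3, 302.7] [ 0.
[... 517 characters left out ...]
]
rinse 0.85 [300.4, 246.3] [0.457 0.062 0.047]
rinse 0.36 [363.4, 306.3] [ 0.401 -0.259  0.145]
narrow_port 0.66 [297.6, 244.7] [0.455 0.072 0.049]
rack 0.71 [341.8, 275.7] [ 0.468 -0.099  0.062]
tube0 0.68 [315.0, 257.6] [ 0.429 -0.049  0.108]
tube0 0.54 [348.2, 259.0] [ 0.518 -0.064  0.06 ]
tube0 0.51 [366.1, 236.0] [ 0.582 -0.057  0.097]
tube0 0.42 [328.3, 272.5] [ 0.427 -0.104  0.102]
oil_bottle 0.67 [399.3, 403.5] [ 0.35  -0.429  0.059]
oil_bottle 0.66 [316.4, 260.3] [ 0.429 -0.052  0.1  ]
marker 0.68 [250.9, 236.9] [0.392 0.221 0.007]
seal_tray 0.72 [227.3, 209.0] [0.398 0.372 0.009]
rod_tip 0.66 [365.8, 308.3] [ 0.402 -0.263  0.142]
rod_grip 0.63 [365.6, 306.1] [ 0.404 -0.261  0.145]
```

Run:
```python
import cv2
a=cv2.imread("pics/top0.png")[185:325,230:470]; b=cv2.imread("pics/side0.png")[200:440,220:460]
cv2.imwrite("pics/c1.png",cv2.resize(a,None,fx=3.3,fy=3.3,interpolation=cv2.INTER_CUBIC))
cv2.imwrite("pics/c2.png",cv2.resize(b,None,fx=2.5,fy=2.5,interpolation=cv2.INTER_CUBIC))
```

```text
(no output)
```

View pics/c1.png

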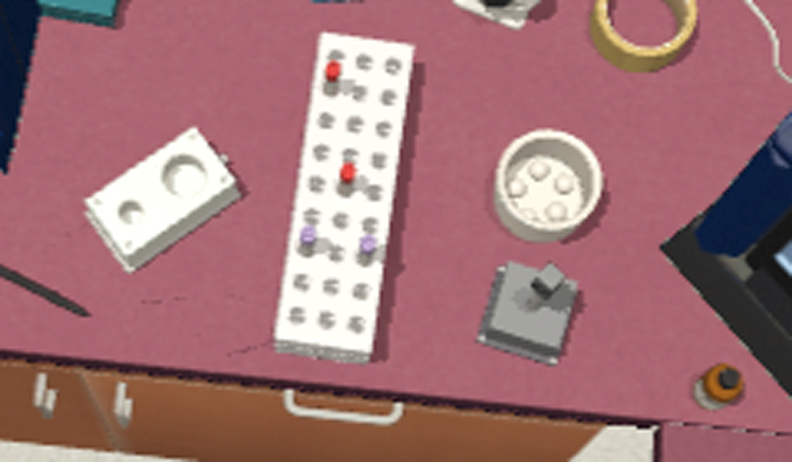

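View pics/c2.png

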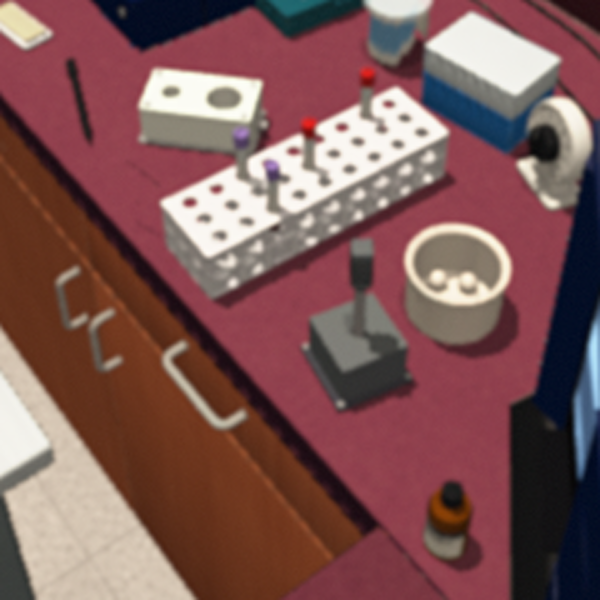

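The top crop shows the rinse station's narrow port at about px (270,249) and its wide port at (286,238). The dish is at (396,241) with five balls, the stand at (391,277), and the grip leans off the stand towards (396,271). That lean is only parallax.

Run:
```python
from h import *
np.set_printoptions(precision=4,suppress=True)
F={c:grab_frame(c) for c in("top","side")}
C={c:cloud(F[c]) for c in F}
f=F["top"]
def px(x,y): return (x/3.3+230,y/3.3+185)
for n,p in dict(narrow=(132,212),wide=(185,175)).items(): print(n,at_height(f,px(*p),.05))
for p in [(541,170),(564,183),(517,188),(529,216),(557,211)]: print("ball",at_height(f,px(*p),.017))
for p in [(333,72),(348,174),(308,236),(369,245)]: print("tube",at_height(f,px(*p),.119))
print("narrow side",at_height(F["side"],(172/2.5+220,91/2.5+200),.05),"wide side",at_height(F["side"],(224/2.5+220,98/2.5+200),.05))
def rect(P,cx,cy,r,z0,z1):
    m=(np.hypot(P[...,0]-cx,P[...,1]-cy)<r)&(P[...,2]>z0)&(P[...,2]<z1)
    q=P[m][:,:2]; (c,s,a)=cv2.minAreaRect((q*1000).astype(np.float32)); return len(q),np.array(c),np.array(s),a,np.median(P[m][:,2])
for c in C:
    P=C[c]; print(c)
    print(" stand",rect(P,.4,-.255,.07,.042,.06))
    print(" grip",rect(P,.4,-.255,.05,.110,.19))
    print(" griptop",rect(P,.4,-.255,.05,.155,.175))
    print(" rim",rect(P,.528,-.255,.065,.058,.075))
    print(" rinse",rect(P,.475,.085,.09,.043,.06))
    print(" rack",rect(P,.479,-.072,.18,.054,.07))
    o=outline_of(c,"rod")
    for k in o[:2]:
        q=P[k["mask"]]; q=q[(q[:,2]>.10)]; print(" rodmask",k["score"],len(q),np.nanmedian(q,0) if len(q) else 0)
```

```text
narrow [0.4539 0.1106 0.05  ]
wide [0.4936 0.0671 0.05  ]
ball [ 0.5436 -0.2579  0.017 ]
ball [ 0.5334 -0.2799  0.017 ]
ball [ 0.5239 -0.237   0.017 ]
ball [ 0.4984 -0.25    0.017 ]
ball [ 0.5059 -0.2753  0.017 ]
tube [ 0.5825 -0.0566  0.119 ]
tube [ 0.4905 -0.0789  0.119 ]
tube [ 0.4311 -0.05    0.119 ]
tube [ 0.4289 -0.1032  0.119 ]
narrow side [0.4535 0.1096 0.05  ] wide side [0.4912 0.0659 0.05  ]
top
 stand (394, array([ 409.0774, -255.5417]), array([63.9659, 67.0827]), 79.15438079833984, np.float64(0.0502498527633245))
 grip (67, array([ 408.1756, -254.9766]), array([18.4848, 19.5712]), 55.83607482910156, np.float64(0.158146042586238))
 griptop (40, array([ 408.1304, -254.9639]), array([15.7816, 20.1592]), 52.56613540649414, np.float64(0.16160570379751127))
 rim (200, array([ 522.4549, -260.0893]), array([91.1846, 91.5899]), 17.207763671875, np.float64(0.06455631417451557))
 rinse (640, array([477.2268,  88.2223]), array([ 67.9057, 120.891 ]), 42.23202896118164, np.float64(0.05009114047483321))
 rack (2090, array([489.986 , -86.6751]), array([343.7111, 292.5225]), 60.3140792846
[... 171 characters left out ...]
5547, np.float64(0.049510283949747436))
 grip (196, array([ 407.5275, -255.5839]), array([20.8343, 18.3998]), 53.32566833496094, np.float64(0.14754837233289841))
 griptop (75, array([ 407.7164, -255.6388]), array([20.2918, 16.2127]), 49.94663619995117, np.float64(0.16076322688486777))
 rim (351, array([ 521.5811, -259.7208]), array([92.2979, 93.2076]), 71.01578521728516, np.float64(0.06331407532473399))
 rinse (678, array([475.4674,  88.0769]), array([ 70.3006, 122.3318]), 40.811153411865234, np.float64(0.049272960307010116))
 rack (2506, array([501.1792, -87.4795]), array([260.5463, 290.4408]), 43.635459899902344, np.float64(0.061554316458597325))
 rodmask 0.62 193 [ 0.4045 -0.2601  0.1463]
```

>>> play_rows --rows '[{"dp": [0.014,-0.048,0.01],"twist": -7,"gripper": 0.094},{"dp": [0.014,-0.048,0.005],"twist": -7,"gripper": 0.094},{"dp": [0.014,-0.048,0.005],"twist": -7,"gripper": 0.094},{"dp": [0.014,-0.048,0],"twist": -7,"gripper": 0.094},{"dp": [0.014,-0.048,0],"twist": -7,"gripper": 0.094},{"dp": [0.014,-0.048,0],"twist": -7,"gripper": 0.094},{"dp": [0.014,-0.048,0],"twist": -7,"gripper": 0.094},{"dp": [0.014,-0.048,0],"twist": -7,"gripper": 0.094},{"dp": [0.014,-0.048,0],"twist": -7,"gripper": 0.094},{"dp": [0.014,-0.048,0],"twist": -7,"gripper": 0.094},{"dp": [0.014,-0.048,0],"twist": -7,"gripper": 0.094},{"dp": [0.014,-0.048,0],"twist": -7,"gripper": 0.094}]'

```text
clock: 3.1
tcp_pos: [0.3538, -0.0733, 0.2462]
tool_rot: [0.005, 0.798, 0.602, 0.003]
ft_force: [0.3, 0.3, -0.6]
grip_width: 0.0941
```

>>> play_rows --rows '[{"dp": [0.014,-0.045,0],"twist": -7,"gripper": 0.094},{"dp": [0.014,-0.045,0],"twist": -7,"gripper": 0.094},{"dp": [0.014,-0.045,0],"twist": -6,"gripper": 0.094},{"dp": [0.01,-0.04,0],"twist": 0,"gripper": 0.094},{"dp": [0,0,0],"twist": 0,"gripper": 0.094},{"dp": [0,0,0],"twist": 0,"gripper": 0.094}]'

```text
clock: 3.85
tcp_pos: [0.4063, -0.2573, 0.2461]
tool_rot: [0.005, 0.895, 0.446, 0.003]
ft_force: [0.4, -0.7, 0.8]
grip_width: 0.0937
```

>>> play_rows --rows '[{"dp": [0.0017,0.002,-0.02],"twist": 0,"gripper": 0.094},{"dp": [0,0,-0.025],"twist": 0,"gripper": 0.094},{"dp": [0,0,-0.025],"twist": 0,"gripper": 0.094},{"dp": [0,0,-0.02],"twist": 0,"gripper": 0.094},{"dp": [0,0,-0.014],"twist": 0,"gripper": 0.094},{"dp": [0,0,0],"twist": 0,"gripper": 0.094}]'

```text
clock: 4.6
tcp_pos: [0.4083, -0.2484, 0.1424]
tool_rot: [0.008, 0.893, 0.45, 0.005]
ft_force: [-0.5, -0.1, 0.3]
grip_width: 0.0941
```

Run:
```python
from h import *
f=grab_frame("side"); g=grab_frame("top")
a=f["color"][240:400,290:450,::-1]; b=g["color"][220:320,340:440,::-1]
cv2.imwrite("pics/c3.png",np.hstack([cv2.resize(np.ascontiguousarray(x),(400,400),interpolation=cv2.INTER_CUBIC) for x in(a,b)]))
print(arm.observe()["tcp_pos"])
```

```text
[ 0.40907605 -0.24929143  0.14391589]
```

View pics/c3.png

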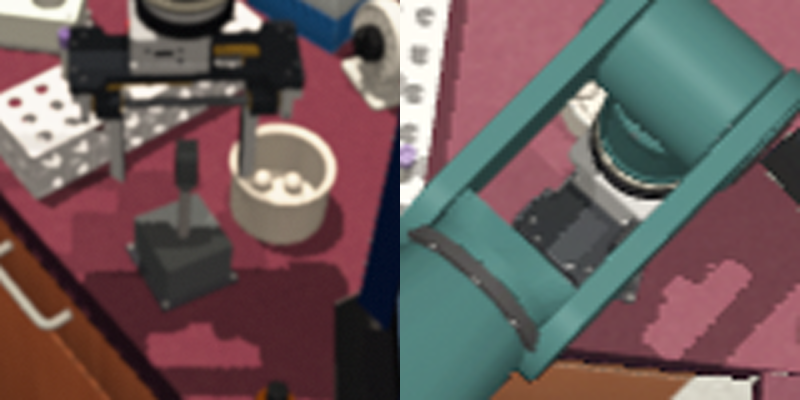

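The rod grip stands between the open fingers and its faces are square to them. The TCP has drifted about 6 mm in +y, so I'll correct that before gripping.

>>> play_rows --rows '[{"dp": [-0.001,-0.006,-0.003],"twist": 0,"gripper": 0.094},{"dp": [0,0,0],"twist": 0,"gripper": 0.094},{"dp": [0,0,0],"twist": 0,"gripper": 0.094}]'

```text
clock: 5.08
tcp_pos: [0.4091, -0.2568, 0.1432]
tool_rot: [0.011, 0.893, 0.45, 0.006]
ft_force: [-0.6, -0.0, 0.3]
grip_width: 0.094
```

```bash
python3 -c "
from h import *
for i in range(4):
  grab_frame('side'); o=arm.observe(); print(o['tcp_pos'],o['tool_rot'])"
```

```text
[ 0.4090531  -0.25674097  0.14308702] [0.01115365 0.89315326 0.44957022 0.00628307]
[ 0.40900677 -0.25665069  0.14297778] [0.01105711 0.89313581 0.4496079  0.00623776]
[ 0.40896503 -0.25653855  0.14288518] [0.01096643 0.8931126  0.44965652 0.00621608]
[ 0.4089094  -0.25646327  0.14278724] [0.01088247 0.89309573 0.44969289 0.0061557 ]
```

>>> play_rows --rows '[{"dp": [-0.0005,0.001,-0.002],"twist": 0,"gripper": 0.05},{"dp": [0,0,0],"twist": 0,"gripper": 0.01},{"dp": [0,0,0],"twist": 0,"gripper": 0.01},{"dp": [0,0,0],"twist": 0,"gripper": 0.01},{"dp": [0,0,0],"twist": 0,"gripper": 0.01},{"dp": [0,0,0],"twist": 0,"gripper": 0.01}]'

```text
clock: 6.02
tcp_pos: [0.4084, -0.2552, 0.1405]
tool_rot: [0.011, 0.893, 0.45, 0.006]
ft_force: [0.4, -0.5, 0.1]
grip_width: 0.0373
```

>>> play_rows --rows '[{"dp": [0,0,0],"twist": 0,"gripper": 0.01},{"dp": [0,0,0],"twist": 0,"gripper": 0.01},{"dp": [0,0,0],"twist": 0,"gripper": 0.01},{"dp": [0,0,0],"twist": 0,"gripper": 0.01},{"dp": [0,0,0],"twist": 0,"gripper": 0.01}]'

```text
clock: 6.65
tcp_pos: [0.4073, -0.2543, 0.1403]
tool_rot: [0.009, 0.893, 0.45, 0.005]
ft_force: [-1.0, 0.7, 0.9]
grip_width: 0.0179
```

>>> play_rows --rows '[{"dp": [0,0,0.01],"twist": 0,"gripper": 0.01},{"dp": [0,0,0.015],"twist": 0,"gripper": 0.01},{"dp": [0,0,0.015],"twist": 0,"gripper": 0.01},{"dp": [0,0,0.02],"twist": 0,"gripper": 0.01},{"dp": [0,0,0.02],"twist": 0,"gripper": 0.01},{"dp": [0,0,0.02],"twist": 0,"gripper": 0.01},{"dp": [0,0,0.01],"twist": 0,"gripper": 0.01},{"dp": [0,0,0],"twist": 0,"gripper": 0.01}]'

```text
clock: 7.65
tcp_pos: [0.4095, -0.2561, 0.2614]
tool_rot: [0.015, 0.893, 0.45, 0.008]
ft_force: [0.1, -0.6, -1.2]
grip_width: 0.0181
```

>>> play_rows --rows '[{"dp": [0.02,0,0],"twist": 7,"gripper": 0.01},{"dp": [0.02,-0.001,0],"twist": 7,"gripper": 0.01},{"dp": [0.02,-0.001,0],"twist": 7,"gripper": 0.01},{"dp": [0.02,-0.001,0],"twist": 7,"gripper": 0.01},{"dp": [0.02,-0.001,0],"twist": 7,"gripper": 0.01},{"dp": [0.012,0,0],"twist": 0,"gripper": 0.01},{"dp": [0,0,0],"twist": 0,"gripper": 0.01},{"dp": [0,0,0],"twist": 0,"gripper": 0.01}]'

```text
clock: 8.65
tcp_pos: [0.5223, -0.2591, 0.255]
tool_rot: [0.006, 0.711, 0.703, 0.01]
ft_force: [-0.7, -0.2, -0.3]
grip_width: 0.0179
```

```bash
cat >> h.py <<'E'
def tip(f,lo=.055,c="side"):
    """shaft + grip points near the TCP -> rod axis line, tip estimate"""
    o=arm.observe(); t=np.array(o["tcp_pos"]); q=o["tool_rot"]
    tz=R.from_quat([q[1],q[2],q[3],q[0]]).as_matrix()[:,2]
    print(c,"tcp",t.round(4),"toolz",tz.round(3),"tip by tcp",(t+.128*tz).round(4))
    P=cloud(f); m=(np.hypot(P[...,0]-t[0],P[...,1]-t[1])<.025)&(P[...,2]>t[2]-.135)&(P[...,2]<t[2]-.032)
    z=P[...,2][m]
    if m.sum()<10: print("few",m.sum()); return
    # in-image axis: mean column/row per height slice (mid of visible silhouette), then ray depth + radius
    v,u=np.nonzero(m); e=np.array(f["eye"]); X=P[m]
    d=X-e; d/=np.linalg.norm(d,axis=1)[:,None]; h=d.copy(); h[:,2]=0
    Y=X+h*0 ; 
    out=[]
    for a,b in((-.135,-.085),(-.085,-.032)):
        s=(z>t[2]+a)&(z<t[2]+b)
        if s.sum()>4:
            c0=X[s].mean(0); hh=h[s].mean(0); hh/=np.linalg.norm(hh); out.append(c0+hh*.004); print(s.sum(),out[-1].round(4))
    if len(out)==2:
        k=(out[0]-out[1]); k/=-k[2]; print("slope",k.round(3),"tip",(out[0]+k*(out[0][2]-(t[2]-.128))).round(4),"zmin",z.min().round(4))
E
python3 - <<'E'
from h import *
for c in("side","top"):
    f=grab_frame(c); tip(f,c=c); save(f,c+"4.png")
E
python3 - <<'E'
import cv2
cv2.imwrite("pics/c4.png",cv2.resize(cv2.imread("pics/side4.png")[180:360,300:500],(720,600)[::1],interpolation=cv2.INTER_CUBIC))
E
```

```text
side tcp [ 0.5223 -0.2591  0.255 ] toolz [ 0.024  0.005 -1.   ] tip by tcp [ 0.5253 -0.2584  0.1271]
61 [ 0.5251 -0.2582  0.1492]
87 [ 0.524  -0.2584  0.1963]
slope [ 0.024  0.005 -1.   ] tip [ 0.5257 -0.2581  0.127 ] zmin 0.1267
top tcp [ 0.5223 -0.2591  0.2552] toolz [ 0.024  0.005 -1.   ] tip by tcp [ 0.5254 -0.2584  0.1273]
few 0
```

View pics/c4.png

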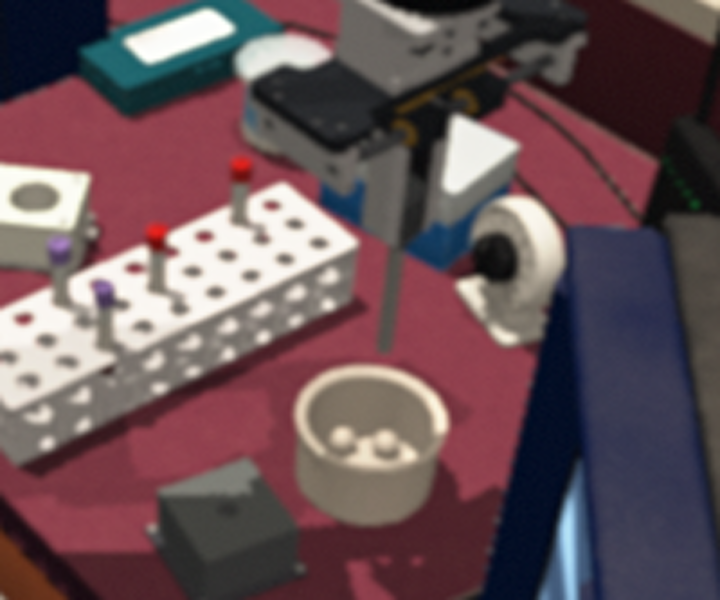

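The rod hangs straight above the dish, and the tip found by vision agrees with the one computed from the TCP to within 0.5 mm. Next I lower it into the central gap between the balls.

>>> play_rows --rows '[{"dp": [-0.0035,-0.002,-0.01],"twist": 0,"gripper": 0.01},{"dp": [0,0,-0.015],"twist": 0,"gripper": 0.01},{"dp": [0,0,-0.02],"twist": 0,"gripper": 0.01},{"dp": [0,0,-0.02],"twist": 0,"gripper": 0.01},{"dp": [0,0,-0.015],"twist": 0,"gripper": 0.01},{"dp": [0,0,-0.005],"twist": 0,"gripper": 0.01},{"dp": [0,0,0],"twist": 0,"gripper": 0.01}]'

```text
clock: 9.62
tcp_pos: [0.5158, -0.2608, 0.1639]
tool_rot: [0.006, 0.712, 0.702, 0.01]
ft_force: [-0.3, -0.3, -0.9]
grip_width: 0.0179
```

```bash
python3 -c "
from h import *
tip(grab_frame('side'))"
```

```text
side tcp [ 0.5159 -0.2609  0.1642] toolz [ 0.023  0.006 -1.   ] tip by tcp [ 0.5188 -0.2602  0.0363]
53 [ 0.5184 -0.26    0.0597]
73 [ 0.5176 -0.2598  0.1063]
slope [ 0.016 -0.004 -1.   ] tip [ 0.5187 -0.2601  0.0362] zmin 0.0389
```

>>> play_rows --rows '[{"dp": [0.0035,0,-0.003],"twist": 0,"gripper": 0.01},{"dp": [0,0,-0.007],"twist": 0,"gripper": 0.01},{"dp": [0,0,-0.007],"twist": 0,"gripper": 0.01},{"dp": [0,0,-0.005],"twist": 0,"gripper": 0.01},{"dp": [0,0,0],"twist": 0,"gripper": 0.01}]'

```text
clock: 10.3
tcp_pos: [0.5206, -0.2614, 0.1425]
tool_rot: [0.008, 0.712, 0.702, 0.01]
ft_force: [-1.0, 0.1, -1.0]
grip_width: 0.0175
```

```bash
python3 -c "
from h import *
tip(grab_frame('side'));print(arm.observe()['ft_force'])"
```

```text
side tcp [ 0.5207 -0.2614  0.1428] toolz [ 0.026  0.004 -1.   ] tip by tcp [ 0.5241 -0.261   0.0149]
96 [ 0.5295 -0.2542  0.0278]
72 [ 0.5225 -0.2607  0.0844]
slope [ 0.123  0.115 -1.   ] tip [ 0.5311 -0.2527  0.0148] zmin 0.008
[ 0.17092141 -0.28976914 -0.23764022]
```

>>> play_rows --rows '[{"dp": [0.005,0.005,-0.002],"twist": 0,"gripper": 0.01},{"dp": [0.005,0.006,-0.001],"twist": 0,"gripper": 0.01},{"dp": [0.003,0.005,0],"twist": 0,"gripper": 0.01},{"dp": [-0.005,0.003,0],"twist": 0,"gripper": 0.01},{"dp": [-0.005,0.002,0],"twist": 0,"gripper": 0.01},{"dp": [-0.006,0,0],"twist": 0,"gripper": 0.01},{"dp": [-0.006,0,0],"twist": 0,"gripper": 0.01},{"dp": [-0.005,-0.003,0],"twist": 0,"gripper": 0.01},{"dp": [-0.005,-0.003,0],"twist": 0,"gripper": 0.01},{"dp": [0,0,0],"twist": 0,"gripper": 0.01}]'

```text
clock: 11.6
tcp_pos: [0.5019, -0.2471, 0.142]
tool_rot: [0.012, 0.712, 0.702, 0.011]
ft_force: [1.3, -0.3, 0.3]
grip_width: 0.0178
```

```bash
python3 -c "
from h import *
f=grab_frame('side');save(f,'s5.png')
tip(f);print(arm.observe()['ft_force'])"
```

```text
side tcp [ 0.502 -0.247  0.142] toolz [ 0.032 -0.001 -0.999] tip by tcp [ 0.5061 -0.2471  0.0141]
106 [ 0.4943 -0.2422  0.0358]
108 [ 0.4995 -0.2417  0.0753]
slope [-0.133 -0.012 -1.   ] tip [ 0.4914 -0.2425  0.014 ] zmin 0.0079
[ 1.42193562 -0.7394188  -0.67022722]
```

>>> play_rows --rows '[{"dp": [-0.003,-0.005,0],"twist": 0,"gripper": 0.01},{"dp": [-0.002,-0.006,-0.001],"twist": 0,"gripper": 0.01},{"dp": [0,-0.006,0],"twist": 0,"gripper": 0.01},{"dp": [0.001,-0.006,0],"twist": 0,"gripper": 0.01},{"dp": [0.003,-0.005,0],"twist": 0,"gripper": 0.01},{"dp": [0.004,-0.005,0],"twist": 0,"gripper": 0.01},{"dp": [0.005,-0.003,0],"twist": 0,"gripper": 0.01},{"dp": [0.006,-0.001,0],"twist": 0,"gripper": 0.01},{"dp": [0.006,0,0],"twist": 0,"gripper": 0.01},{"dp": [0,0,0],"twist": 0,"gripper": 0.01}]'

```text
clock: 12.9
tcp_pos: [0.523, -0.2836, 0.1391]
tool_rot: [0.008, 0.712, 0.702, 0.012]
ft_force: [0.4, 1.1, 0.3]
grip_width: 0.0179
```

```bash
python3 -c "
from h import *
f=grab_frame('side');save(f,'s6.png')
tip(f);print(arm.observe()['ft_force'])"
```

```text
side tcp [ 0.5229 -0.2834  0.1391] toolz [ 0.028  0.007 -1.   ] tip by tcp [ 0.5265 -0.2825  0.0112]
168 [ 0.5234 -0.2952  0.0316]
124 [ 0.5256 -0.2889  0.0722]
slope [-0.054 -0.154 -1.   ] tip [ 0.5222 -0.2983  0.0111] zmin 0.005
[-0.25255664 -0.41937256 -0.50070016]
```

>>> play_rows --rows '[{"dp": [0.006,0.003,0.001],"twist": 0,"gripper": 0.01},{"dp": [0.005,0.004,0.001],"twist": 0,"gripper": 0.01},{"dp": [0.004,0.005,0],"twist": 0,"gripper": 0.01},{"dp": [0.002,0.006,0],"twist": 0,"gripper": 0.01},{"dp": [0,0.006,0],"twist": 0,"gripper": 0.01},{"dp": [-0.001,0.006,0],"twist": 0,"gripper": 0.01},{"dp": [-0.003,0.005,0],"twist": 0,"gripper": 0.01},{"dp": [-0.004,0.005,0],"twist": 0,"gripper": 0.01},{"dp": [-0.005,0.003,0],"twist": 0,"gripper": 0.01},{"dp": [0,0,0],"twist": 0,"gripper": 0.01}]'

```text
clock: 14.2
tcp_pos: [0.5251, -0.2397, 0.1416]
tool_rot: [0.008, 0.712, 0.702, 0.009]
ft_force: [-0.2, 0.1, -0.4]
grip_width: 0.0178
```

```bash
python3 -c "
from h import *
f=grab_frame('side');g=grab_frame('top');save(f,'s7.png')
tip(f);print(arm.observe()['ft_force'])
cv2.imwrite('pics/c7.png',np.hstack([cv2.resize(np.ascontiguousarray(x),(400,400),interpolation=cv2.INTER_CUBIC) for x in(f['color'][255:345,355:445,::-1],g['color'][200:280,355:435,::-1])]))"
```

```text
side tcp [ 0.5252 -0.2401  0.1416] toolz [ 0.024  0.    -1.   ] tip by tcp [ 0.5282 -0.24    0.0136]
260 [ 0.5315 -0.2291  0.028 ]
104 [ 0.5281 -0.2307  0.0755]
slope [ 0.072  0.034 -1.   ] tip [ 0.5325 -0.2286  0.0136] zmin 0.0067
[-0.88402257 -0.09281809  0.15960711]
```

View pics/c7.png

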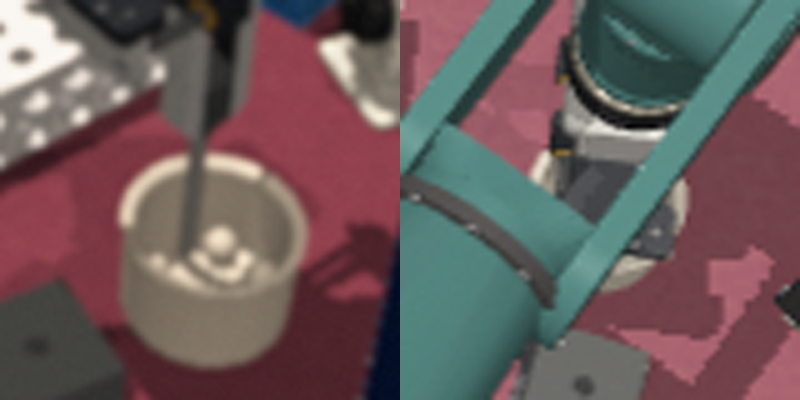

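One ball now lies near the dish centre and the others have shifted, and all are still inside. I'll stir once more, across the middle and back round.

>>> play_rows --rows '[{"dp": [-0.001,-0.007,0],"twist": 0,"gripper": 0.01},{"dp": [-0.001,-0.007,0],"twist": 0,"gripper": 0.01},{"dp": [-0.001,-0.007,0],"twist": 0,"gripper": 0.01},{"dp": [-0.001,-0.007,0],"twist": 0,"gripper": 0.01},{"dp": [-0.001,-0.005,0],"twist": 0,"gripper": 0.01},{"dp": [-0.006,0.001,0],"twist": 0,"gripper": 0.01},{"dp": [-0.006,0.003,0],"twist": 0,"gripper": 0.01},{"dp": [-0.005,0.005,0],"twist": 0,"gripper": 0.01},{"dp": [-0.002,0.006,0],"twist": 0,"gripper": 0.01},{"dp": [0,0.006,0],"twist": 0,"gripper": 0.01},{"dp": [0,0,0],"twist": 0,"gripper": 0.01}]'

```text
clock: 15.68
tcp_pos: [0.5017, -0.2535, 0.1427]
tool_rot: [0.011, 0.712, 0.702, 0.01]
ft_force: [0.7, -0.3, -0.6]
grip_width: 0.0183
```

```bash
python3 -c "
from h import *
f=grab_frame('side');save(f,'s8.png')
tip(f);print(arm.observe()['ft_force'])"
```

```text
side tcp [ 0.5016 -0.2538  0.1427] toolz [ 0.03  -0.001 -1.   ] tip by tcp [ 0.5055 -0.2539  0.0148]
119 [ 0.4915 -0.2476  0.0336]
91 [ 0.4993 -0.2499  0.0789]
slope [-0.172  0.052 -1.   ] tip [ 0.4883 -0.2466  0.0147] zmin 0.0081
[ 0.95112045 -0.8071371  -1.48496817]
```

>>> play_rows --rows '[{"dp": [0.003,0.006,-0.001],"twist": 0,"gripper": 0.01},{"dp": [0.004,0.005,0],"twist": 0,"gripper": 0.01},{"dp": [0.006,0.003,0],"twist": 0,"gripper": 0.01},{"dp": [0.006,0,0],"twist": 0,"gripper": 0.01},{"dp": [0.006,-0.001,0],"twist": 0,"gripper": 0.01},{"dp": [0.005,-0.003,0],"twist": 0,"gripper": 0.01},{"dp": [0.004,-0.005,0],"twist": 0,"gripper": 0.01},{"dp": [-0.005,-0.004,0],"twist": 0,"gripper": 0.01},{"dp": [-0.006,-0.004,0],"twist": 0,"gripper": 0.01},{"dp": [-0.004,0,0],"twist": 0,"gripper": 0.01},{"dp": [0,0,0],"twist": 0,"gripper": 0.01}]'

```text
clock: 17.1
tcp_pos: [0.5186, -0.2571, 0.1395]
tool_rot: [0.007, 0.713, 0.701, 0.007]
ft_force: [0.5, -0.7, -0.2]
grip_width: 0.0174
```

```bash
python3 -c "
from h import *
f=grab_frame('side');save(f,'s9.png')
tip(f);print(arm.observe()['ft_force'])"
```

```text
side tcp [ 0.5188 -0.257   0.1395] toolz [ 0.02   0.001 -1.   ] tip by tcp [ 0.5213 -0.2569  0.0116]
115 [ 0.5269 -0.2486  0.0214]
71 [ 0.5204 -0.2563  0.0821]
slope [ 0.106  0.127 -1.   ] tip [ 0.5279 -0.2473  0.0115] zmin 0.0045
[ 0.0143375  -0.14075802 -0.31032834]
```

>>> play_rows --rows '[{"dp": [0,0,0.006],"twist": 0,"gripper": 0.01},{"dp": [0,0,0.01],"twist": 0,"gripper": 0.01},{"dp": [0,0,0.015],"twist": 0,"gripper": 0.01},{"dp": [0,0,0.018],"twist": 0,"gripper": 0.01},{"dp": [0,0,0.02],"twist": 0,"gripper": 0.01},{"dp": [0,0,0.02],"twist": 0,"gripper": 0.01},{"dp": [0,0,0.02],"twist": 0,"gripper": 0.01},{"dp": [0,0,0.02],"twist": 0,"gripper": 0.01},{"dp": [0,0,0.02],"twist": 0,"gripper": 0.01},{"dp": [0,0,0.01],"twist": 0,"gripper": 0.01},{"dp": [0,0,0],"twist": 0,"gripper": 0.01}]'

```text
clock: 18.52
tcp_pos: [0.5204, -0.2569, 0.3168]
tool_rot: [0.013, 0.712, 0.702, 0.009]
ft_force: [-0.1, 0.1, -1.0]
grip_width: 0.0175
```

```bash
python3 -c "
from h import *
f=grab_frame('side');tip(f)
g=cv2.imread('pics/side0.png')
cv2.imwrite('pics/c10.png',np.hstack([cv2.resize(np.ascontiguousarray(x),(400,400),interpolation=cv2.INTER_CUBIC) for x in(g[270:350,360:440],f['color'][270:350,360:440,::-1])]))"
```

```text
side tcp [ 0.5202 -0.2568  0.3162] toolz [ 0.031 -0.006 -0.999] tip by tcp [ 0.5242 -0.2575  0.1883]
70 [ 0.5244 -0.2567  0.2119]
98 [ 0.5226 -0.2566  0.2585]
slope [ 0.037 -0.001 -1.   ] tip [ 0.5252 -0.2567  0.1882] zmin 0.1919
```

View pics/c10.png

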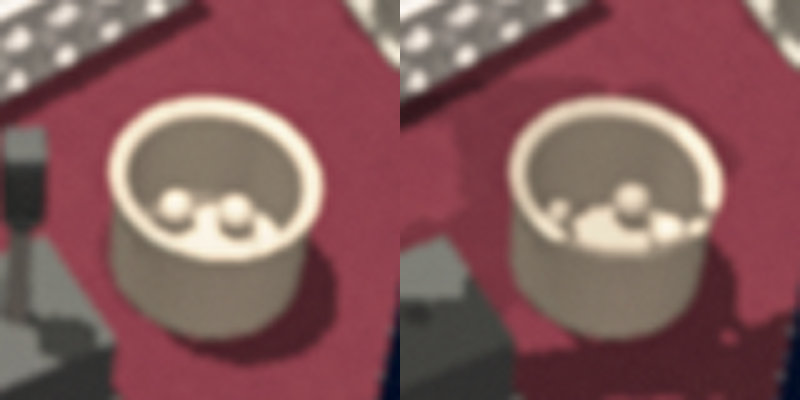

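The layout has clearly changed: the balls are scattered along the wall and all are in the dish. I'll carry the rod over the rack and check the dish from the top camera on the way.

>>> play_rows --rows '[{"dp": [-0.007,0.02,0],"twist": 0,"gripper": 0.01},{"dp": [-0.007,0.035,0],"twist": 0,"gripper": 0.01},{"dp": [-0.007,0.037,0],"twist": 0,"gripper": 0.01},{"dp": [-0.007,0.037,0],"twist": 0,"gripper": 0.01},{"dp": [-0.007,0.037,0],"twist": 0,"gripper": 0.01},{"dp": [-0.007,0.037,0],"twist": 0,"gripper": 0.01},{"dp": [-0.007,0.037,0],"twist": 0,"gripper": 0.01},{"dp": [-0.007,0.037,0],"twist": 0,"gripper": 0.01},{"dp": [-0.007,0.035,0],"twist": 0,"gripper": 0.01},{"dp": [-0.005,0.03,0],"twist": 0,"gripper": 0.01},{"dp": [0,0.015,0],"twist": 0,"gripper": 0.01},{"dp": [0,0,0],"twist": 0,"gripper": 0.01}]'

```text
clock: 20.08
tcp_pos: [0.4342, 0.1223, 0.3034]
tool_rot: [0.001, 0.709, 0.705, 0.005]
ft_force: [-0.4, 0.0, -0.4]
grip_width: 0.0179
```

```bash
python3 -c "
from h import *
f=grab_frame('side');tip(f)
g=grab_frame('top'); tip(g,c='top'); h=cv2.imread('pics/top0.png')
cv2.imwrite('pics/c11.png',np.hstack([cv2.resize(np.ascontiguousarray(x),(400,400),interpolation=cv2.INTER_CUBIC) for x in(h[220:264,372:416],g['color'][220:264,372:416,::-1])]))"
```

```text
side tcp [0.4343 0.1218 0.3034] toolz [ 0.008  0.005 -1.   ] tip by tcp [0.4354 0.1224 0.1754]
55 [0.4357 0.1237 0.1988]
75 [0.4353 0.1235 0.2469]
slope [ 0.008  0.004 -1.   ] tip [0.4359 0.1238 0.1754] zmin 0.1779
top tcp [0.4348 0.1212 0.3036] toolz [ 0.009  0.005 -1.   ] tip by tcp [0.4359 0.1218 0.1756]
few 0
```

View pics/c11.png

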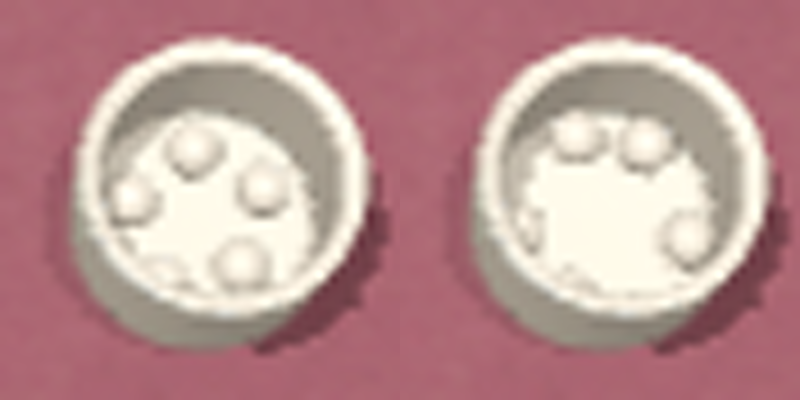

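The before/after views, measured from the top, show five balls in the dish. Even under the smallest-displacement matching, about three have moved 11–17 mm. The rod also swept a full circle through the ring of balls. Now the approach to the port.

>>> play_rows --rows '[{"dp": [0.009,-0.006,-0.01],"twist": 0,"gripper": 0.01},{"dp": [0.009,-0.0055,-0.015],"twist": 0,"gripper": 0.01},{"dp": [0,0,-0.015],"twist": 0,"gripper": 0.01},{"dp": [0,0,-0.015],"twist": 0,"gripper": 0.01},{"dp": [0,0,-0.01],"twist": 0,"gripper": 0.01},{"dp": [0,0,-0.005],"twist": 0,"gripper": 0.01},{"dp": [0,0,0],"twist": 0,"gripper": 0.01},{"dp": [0,0,0],"twist": 0,"gripper": 0.01}]'

```text
clock: 21.18
tcp_pos: [0.4533, 0.1065, 0.2267]
tool_rot: [0.0, 0.712, 0.703, 0.003]
ft_force: [0.1, 0.6, -0.7]
grip_width: 0.0179
```

```bash
python3 -c "
from h import *
f=grab_frame('side');tip(f); g=grab_frame('top')
a=cv2.cvtColor(f['color'],cv2.COLOR_RGB2BGR); b=cv2.cvtColor(g['color'],cv2.COLOR_RGB2BGR)
A=cv2.resize(a[200:280,250:330],(400,400),interpolation=cv2.INTER_CUBIC); B=cv2.resize(b[205:285,240:320],(400,400),interpolation=cv2.INTER_CUBIC)
for t in np.linspace(0,6.28,9)[:8]:
  p=(.454+.011*np.cos(t),.111+.011*np.sin(t),.05)
  for I,F,o in((A,f,(250,200)),(B,g,(240,205))):
    u=proj(F,p); cv2.circle(I,(int((u[0]-o[0]+.5)*5),int((u[1]-o[1]+.5)*5)),2,(0,0,255),-1)
cv2.imwrite('pics/c12.png',np.hstack([A,B]))"
```

```text
side tcp [0.4533 0.1065 0.2268] toolz [ 0.006  0.004 -1.   ] tip by tcp [0.4541 0.107  0.0988]
46 [0.4547 0.1077 0.1216]
67 [0.454  0.1074 0.1687]
slope [ 0.014  0.007 -1.   ] tip [0.455  0.1079 0.0988] zmin 0.0994
```

View pics/c12.png

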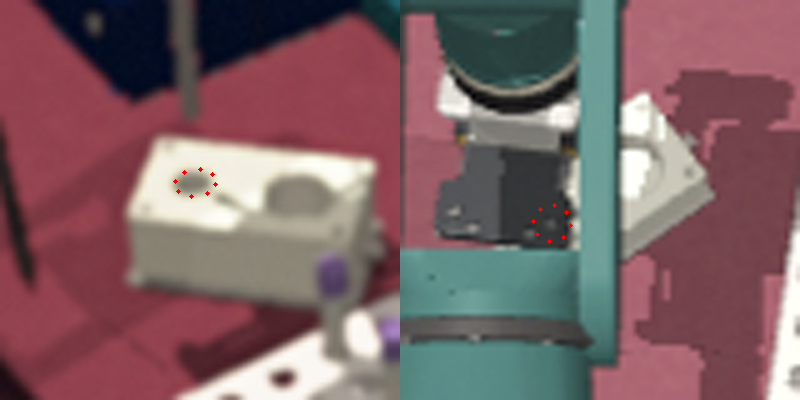

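The port outline at (0.454, 0.111) falls on the dark port in the side view at px (192,183), to within about 1 mm.

>>> play_rows --rows '[{"dp": [-0.001,0.004,-0.005],"twist": 0,"gripper": 0.01},{"dp": [0,0,-0.007],"twist": 0,"gripper": 0.01},{"dp": [0,0,-0.007],"twist": 0,"gripper": 0.01},{"dp": [0,0,-0.005],"twist": 0,"gripper": 0.01},{"dp": [0,0,0],"twist": 0,"gripper": 0.01},{"dp": [0,0,0],"twist": 0,"gripper": 0.01}]'

```text
clock: 22.02
tcp_pos: [0.4523, 0.1109, 0.2013]
tool_rot: [0.001, 0.712, 0.703, 0.004]
ft_force: [0.9, 0.1, -0.8]
grip_width: 0.018
```

```bash
python3 -c "
from h import *
for i in range(2): tip(grab_frame('side'))"
```

```text
side tcp [0.4523 0.1109 0.2013] toolz [ 0.006  0.004 -1.   ] tip by tcp [0.453  0.1114 0.0733]
43 [0.4536 0.1122 0.095 ]
65 [0.4532 0.1116 0.1423]
slope [ 0.01   0.013 -1.   ] tip [0.4539 0.1125 0.0733] zmin 0.0753
side tcp [0.4523 0.1109 0.2015] toolz [ 0.006  0.004 -1.   ] tip by tcp [0.4531 0.1115 0.0735]
46 [0.4535 0.1121 0.0963]
63 [0.4534 0.1122 0.1427]
slope [ 0.002 -0.002 -1.   ] tip [0.4535 0.112  0.0735] zmin 0.0752
```

>>> play_rows --rows '[{"dp": [0,0,-0.005],"twist": 0,"gripper": 0.01},{"dp": [0,0,-0.005],"twist": 0,"gripper": 0.01},{"dp": [0,0,0],"twist": 0,"gripper": 0.01},{"dp": [0,0,0],"twist": 0,"gripper": 0.01},{"dp": [0,0,0],"twist": 0,"gripper": 0.01}]'

```text
clock: 22.75
tcp_pos: [0.4525, 0.1109, 0.191]
tool_rot: [0.001, 0.712, 0.703, 0.004]
ft_force: [0.5, -0.0, -0.3]
grip_width: 0.0181
```

```bash
python3 -c "
from h import *
for i in range(3): f=grab_frame('side');tip(f)
print(arm.observe()['joint_velocities'].round(4))
cv2.imwrite('pics/c13.png',cv2.resize(np.ascontiguousarray(f['color'][190:270,250:330,::-1]),(600,600),interpolation=cv2.INTER_CUBIC))"
```

```text
side tcp [0.4525 0.1109 0.1911] toolz [ 0.007  0.004 -1.   ] tip by tcp [0.4534 0.1115 0.0631]
42 [0.4538 0.112  0.0855]
65 [0.4534 0.1121 0.1327]
slope [ 0.007 -0.001 -1.   ] tip [0.4539 0.112  0.0631] zmin 0.0664
side tcp [0.4525 0.1109 0.1911] toolz [ 0.007  0.004 -1.   ] tip by tcp [0.4534 0.1115 0.0631]
44 [0.4541 0.1124 0.0867]
63 [0.4536 0.1122 0.1334]
slope [ 0.011  0.004 -1.   ] tip [0.4543 0.1125 0.0631] zmin 0.0665
side tcp [0.4525 0.1109 0.1911] toolz [ 0.007  0.004 -1.   ] tip by tcp [0.4534 0.1114 0.0631]
44 [0.454  0.1123 0.0868]
63 [0.4534 0.1119 0.1336]
slope [ 0.012  0.008 -1.   ] tip [0.4542 0.1125 0.0631] zmin 0.0668
[ 0.0005 -0.0002 -0.0005 -0.0009 -0.0005 -0.0013]
```

View pics/c13.png

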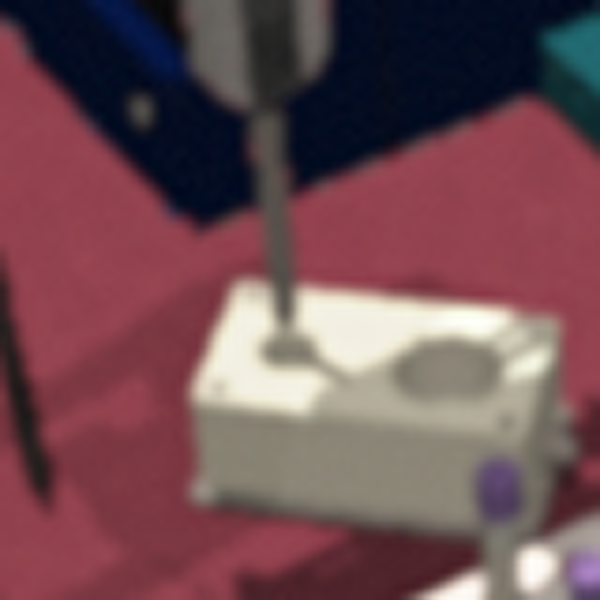

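The tip sits directly above the narrow port, with the tip at px (287,325) and the port at (288,350). It is about 13 mm up, upright and at rest, so I'm handing in.

```bash
python3 -c "
from plant import arm
print(arm.sign_off())"
```

```text
the job is handed in; nothing more can be done
None
```

I drew the rod from the stand, stirred the balls, carried it over the rack and handed in at about 23 s with it still held above the narrow port.

- **Stirring:** I made one full circle among the balls, one stroke across the middle and a part circle back. The top view afterwards showed all five balls in the dish. Even matching each ball to its nearest old position, about three had moved 11–17 mm. That third ball's 11 mm is close to the 10 mm limit, and I could not tell individual balls apart. Since the rod swept right through their ring, I expect the real shifts were larger.
- **End pose:** The tip was about 13 mm above the port's mouth, and two estimates put it within 1–2 mm of the port's centre. The rod leaned about 0.01 rad and was at rest, with the grip at 18 mm on the rod. The wrist force was near zero, and I saw no sign that the rod touched the station.
- **Rack and loose things:** The rod tip crossed at about 175–190 mm, against 121 mm for the tube stoppers. I saw no change in the views I took, but I did not re-measure the rack, tubes, bottle, marker or tray.
- **Check that disagreed:** The camera fit of the rod's axis was unreliable while the tip was inside the dish, because it picked up the dish wall. There I used the arm's own position reading, which had matched the camera to within 0.5 mm just above the dish.

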